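# Clear the bay and slide a cylinder head under the rail

### The arm

A 6-joint arm with a two-finger parallel gripper is mounted at the origin on the work surface. World frame = base frame: x ahead of the robot, y to its left, z up, the work surface at z = 0. Lengths are in mm, angles in rad, forces in N, time in s.
With the tool pointing down it reaches from about 350 to 875 mm from the base axis. Payload 4.2 kg.
Tool frame: the origin (TCP) lies on the mounting face of the last link; the fingertips stand 173 mm ahead of it and the grasp point (between the pads) lies 155 mm ahead of it; z points along the fingers, y is the line along which they close (so a half turn about z gives the same grasp; the last joint's range is limited). The gripper opens to 85 mm and grips with 20 to 120 N. Pads are 22 mm wide; open, the fingers measure 114 mm over their backs; the gripper's body (76 mm by 85 mm) begins 54 mm behind the grasp point. The pads swing forward as they close: fully open they stand 13 mm farther back than shut.
Start: joints at [-0.912, 0.385, 0.008, 0, -1.194, -0.259], TCP at [243.285, -575.684, 404.712] pointing down, gripper open.
Joint ranges: [-3.14, 3.14], [-1.21, 2.06], [-1.07, 1.41], [-3.16, 2.05], [-2.99, -0.16], [-3.1, 3.1]. Speed limits (rad/s): [2.79, 2.79, 3.14, 3.14, 3.14, 3.14].

### API

Orientations are given as a unit quaternion [x, y, z, w].
In Python, from bench import arm gives the robot as it stands. The module is installed in compiled form; this text tells all that it offers.
- The arm moves only by the tool move_arm, never from a script. Its arguments are lists of equal length, an entry for each row: "fingers": the finger opening in mm, from 0 to 85.4; "travel": the shift along the tool's x, y, z in mm, a list of three; "dr": the turn, a rotation vector about the tool's x, y, z in rad, a list of three. A call has 1 to 10 rows; each row is the pose to reach, as a shift and turn from the pose commanded when the call began, along the tool's axes at that moment; what a row does not reach only later rows make up. A row lasts 1/10 s, in which the tool goes at most 50 mm and 8.59 degrees, less where a joint would pass 70% of its speed; a pose out of reach is approached as far as the arm can. A call with a gripper value outside its range is refused whole. The fingers move at their own pace and stop on an object; the grip force is fixed at half the most. Time passes only in rows, so rows that repeat a pose let the fingers close. It gives the time, the measured TCP pose, the force, the opening and the grip force at its end, in the units of the state.
- arm.read_state(): the state, without advancing time (a new reading comes with each control period).
- arm.get_image(name): name is "side" or "top" or "wrist"; returns the picture (400x640x3 uint8, red, green, blue); there is no depth.
- arm.camera_model(name): a dict with "intrinsics" (3x3 intrinsics, pixels), "pose" (4x4, takes a point from camera to world coordinates). Camera axes: x right, y up, looking along -z (the intrinsics and any distortion apply to the point x, -y, -z); pixel columns grow to the right and rows downward; lengths in mm; the calibration is good to about 2 mm. A picture is of the moment at which its call begins: read the wrist's pose just before it. camera_model takes no time and is no camera call; for the wrist camera it gives the pose at the moment of the call.
- arm.job_done(): hands the job in; it is judged then, once.
The state is a dict: "clock": time; "joints": joint angles; "joint_vel": joint speeds; "joint_efforts": joint torques, N m; "position": TCP position; "ee_rot": TCP orientation; "contact_force": force on the tool from outside, world axes, zero at the start; "wrist_torque": the same for the moment, N m; "gripper_width": finger opening in mm; "grasp_force": force on a finger pad.
Only numpy, scipy, OpenCV 4.12 (cv2) and the standard library are available. Lean on these libraries where they do the work, as an engineer would, in place of code of your own. Each camera call takes 0.05 s, during which the arm holds its last target. There are 200 camera calls.

### The job

First take the green spray can out of the empty bay of the tube frame and set it down gently, upright, fully on the round blue mat. Then slide the red cylinder head along the bench, without lifting or tipping it, in under the frame's rail until it rests squarely in the middle of the yellow pad. Leave everything else where it stands.

Things in the scene. Friction and masses are not known exactly. Their poses are not given: they have to be found in the camera images.
- head: red cylinder-head casting, bright top, loose, 0.7 to 1 kg, too wide for the gripper: 105 mm along its x, 120 mm along y, 62 mm high. Flanks flat and upright up to 44 mm, then set in 4 mm; the dark holes are flat. Lies on the bench in front of the frame, its +x side away from the robot to within 30 degrees. Sliding takes about 3 to 7 N. Origin: centre of underside; z up
- pad: yellow painted rectangle on the bench (no thickness), 135 mm along its x (in and out of the bay), 150 mm along its y (across the bay), fixed, in the one bay of the frame that holds no casting. Origin: its centre; +x points into the bay, away from the robot, square to the frame; z up
- rack: fixed low frame of bright 25 mm square steel tube, open on top, three bays side by side, 175 mm apart, each 150 mm clear between posts. Origin: on the bench, at the parking centre of the middle bay; bay centres at y = -175, 0, +175 mm; +x points into the bays, away from the robot. Posts at y = -262, -87, +87, +262 mm. Rear posts and rail at x = 137 to 162 mm; no stop before them
- rail (a point): middle of the front rail's underside, 85 mm above the bench; the rail is 25 mm thick (top at 110 mm) and runs the whole width of the frame along its y. It and the front posts span x = 7.5 to 32.5 mm of the frame, so a casting parked in the middle of a bay has its front half out in front of the rail
- can: green spray can with a white cap and a paper band, loose, 0.2 to 0.4 kg: body 60 mm diameter, straight up to 135 mm, sloping shoulder to 148 mm, cap 36 mm diameter up to 165 mm. Stands upright on the yellow pad, just in front of the rail. Origin: centre of its underside; z up the can
- mat: round blue mat, 120 mm diameter, 3 mm thick, fixed on the bench to the left or right of the frame. Origin: centre of its underside
- head_b: dark cylinder-head casting of the same shape and size as the red one, loose (0.95 kg), standing in one of the other two bays of the frame; a bystander. Origin: centre of its underside; z up
- head_c: grey cylinder-head casting of the same shape and size as the red one, loose (0.95 kg), standing in one of the other two bays of the frame; a bystander. Origin: centre of its underside; z up
- tray: grey open tray, 140 x 110 mm, 35 mm high, with valves in it, loose, on the other side from the blue mat; a bystander. Origin: centre of its underside
- tin: round blue grease tin with a bright lid, 62 mm diameter, 45 mm high, loose, on the bench near the robot, left or right of the red head; a bystander. Origin: centre of its underside
- bearing: round steel bearing cup, 60 mm diameter, 30 mm high, loose, across the red head from the tin; a bystander. Origin: centre of its underside
- wrench: steel wrench, 200 mm long, lying on the bench beside the frame; a bystander. Origin: under its middle; x along it
- jar: closed jar with a yellow lid, 70 mm diameter, 100 mm high, on the bench beside the frame; a bystander. Origin: centre of its underside

How it is judged:
By the outcome, as a careful person would: the job done as asked, in the order asked, and still so for the second after the job is handed in, with the robot touching nothing.
It also fails if it takes over 72 s, if anything falls off the work surface, if the arm or the gripper's body presses on something with over 40 N, if the wrist force passes 120 N, or if a joint passes its speed limit or range.

## Working session

There is one attempt and no reset: what is moved stays moved. The work goes in short steps, Python scripts to look and compute and a tool call to move; the robot and the scene stay as the last step left them, time stands still between calls to the robot, and variables do not carry over. Pictures are saved under pics/ and viewed, at most 12 in all, crops included, and the job is handed in when it is done.

Besides the shell and the picture viewer there is one more tool, called after "Call:" by a JSON object that holds its "method" and its "body", one argument or row to a line. move_arm: Moves the arm, as the interface text tells. Its arguments: {"type":"object","properties":{"fingers":{"type":"array","items":{"type":"number"}},"travel":{"type":"array","items":{"type":"array","items":{"type":"number"}}},"dr":{"type":"array","items":{"type":"array","items":{"type":"number"}}}},"required":["fingers","travel","dr"]}

```bash
mkdir -p pics; python3 - <<'E'
from bench import arm
import cv2, numpy as np
for n in ("top","side"):
    im=arm.get_image(n); cv2.imwrite(f"pics/{n}0.png",im[:,:,::-1]); 
    m=arm.camera_model(n); print(n,m["intrinsics"],np.round(m["pose"],3).tolist(),[k for k in m])
s=arm.read_state(); print({k:np.round(v,3).tolist() for k,v in s.items()})
E
```

```text
top [[373.56350292   0.         320.42848399]
 [  0.         373.56350292 199.94225764]
 [  0.           0.           1.        ]] [[0.066, 0.974, -0.217, 312.676], [-0.998, 0.063, -0.019, -8.757], [-0.005, 0.218, 0.976, 1098.432], [0.0, 0.0, 0.0, 1.0]] ['intrinsics', 'pose']
side [[497.36074032   0.         319.91732126]
 [  0.         497.36074032 191.90970662]
 [  0.           0.           1.        ]] [[0.873, 0.316, -0.371, -39.916], [-0.487, 0.561, -0.669, -1036.03], [-0.004, 0.765, 0.644, 1077.951], [0.0, 0.0, 0.0, 1.0]] ['intrinsics', 'pose']
{'clock': 0.1, 'joints': [-0.912, 0.385, 0.007, -0.0, -1.194, -0.259], 'joint_vel': [-0.0, -0.002, 0.001, 0.002, -0.001, 0.0], 'joint_efforts': [-0.0, -39.332, 18.893, 4.198, -0.003, 0.0], 'position': [243.226, -575.526, 403.735], 'ee_rot': [-0.198, 0.98, 0.001, -0.0], 'contact_force': [0.423, 0.047, -0.271], 'wrist_torque': [-0.003, -0.014, 0.034], 'grasp_force': 0.0, 'gripper_width': 85.341}
```

View pics/top0.png

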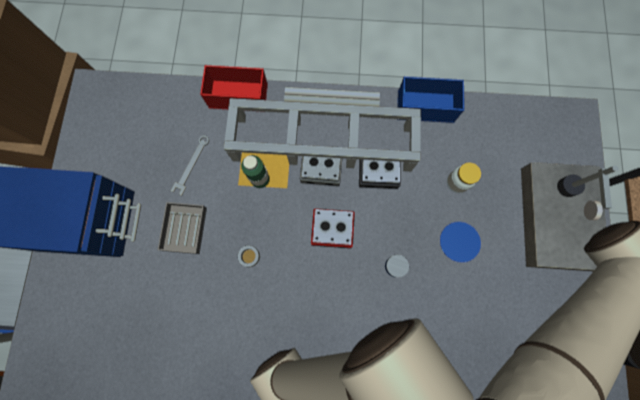

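View pics/side0.png

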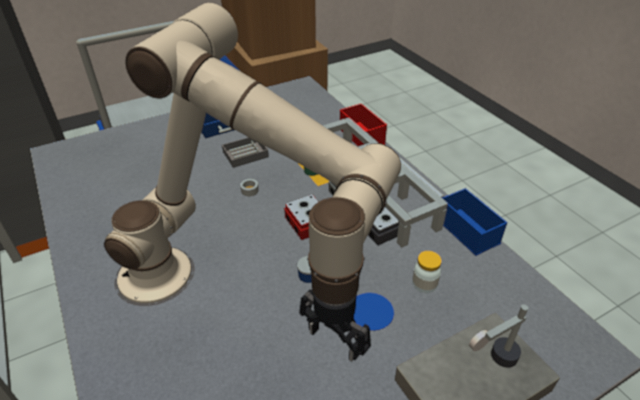

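The top view shows the pad at (264,170) in the left bay with the can on it at (255,170). The mat is at (460,241), the red head at (333,228), the tin at (398,265) and the bearing at (248,256). The front rail runs from (226,153) to (420,157). In the side view the gripper sits near the mat and partly hides the scene.

```bash
cat > h.py <<'E'
from bench import arm
import cv2, numpy as np
from scipy.spatial.transform import Rotation as R
def ray(n,uv,z,m=None):
    m=m or arm.camera_model(n); K=np.array(m["intrinsics"]);T=np.array(m["pose"])
    uv=np.atleast_2d(np.asarray(uv,float)); d=np.c_[(uv[:,0]-K[0,2])/K[0,0],-(uv[:,1]-K[1,2])/K[1,1],-np.ones(len(uv))]@T[:3,:3].T
    return T[:3,3]+d*((z-T[2,3])/d[:,2])[:,None]
def proj(n,P,m=None):
    m=m or arm.camera_model(n); K=np.array(m["intrinsics"]);T=np.array(m["pose"])
    c=(np.atleast_2d(P)-T[:3,3])@T[:3,:3]; return np.c_[K[0,2]+K[0,0]*c[:,0]/-c[:,2],K[1,2]+K[1,1]*c[:,1]/c[:,2]]
def mask(im,lo,hi,roi=None,k=0):
    h=cv2.cvtColor(im,cv2.COLOR_RGB2HSV); m=cv2.inRange(h,lo,hi)
    if roi: a=np.zeros_like(m);x0,y0,x1,y1=roi;a[y0:y1,x0:x1]=1;m=m*a
    return m
def big(m):
    c,_=cv2.findContours(m,cv2.RETR_EXTERNAL,cv2.CHAIN_APPROX_NONE); return max(c,key=cv2.contourArea)
E
python3 - <<'E'
from h import *
im=cv2.imread("pics/top0.png")[:,:,::-1].copy()
np.set_printoptions(precision=1,suppress=True)
def world_rect(c,z,name):
    p=ray("top",c.reshape(-1,2),z)[:,:2].astype(np.float32); r=cv2.minAreaRect(p); print(name,r, cv2.contourArea(c))
world_rect(big(mask(im,(18,120,120),(32,255,255),(230,140,300,200))),0,"pad")
world_rect(big(mask(im,(100,120,60),(125,255,255),(430,210,490,270))),3,"mat")
# red head: red rim + bright top
m=mask(im,(0,100,60),(10,255,255),(300,195,365,260))|mask(im,(170,100,60),(180,255,255),(300,195,365,260))
c=big(m);print(cv2.boundingRect(c)); world_rect(c,62,"head?")
m=mask(im,(0,0,140),(180,60,255),(305,205,362,255)); world_rect(big(m),62,"headtop")
m=mask(im,(0,0,120),(180,60,255),(380,250,415,282)); world_rect(big(m),45,"tin")
crop=cv2.resize(im[90:290,200:500],None,fx=2.6,fy=2.6,interpolation=cv2.INTER_CUBIC);cv2.imwrite("pics/crop0.png",crop[:,:,::-1])
for z in(0,110):print(ray("top",[[229,160],[419,165],[226,148],[421,150],[333,228],[398,265],[248,256],[467,175]],z)[:,:2])
E
```

```text
pad ((641.2235107421875, 192.6385498046875), (104.85679626464844, 150.04425048828125), 0.13642185926437378) 728.5
mat ((458.91949462890625, -403.38897705078125), (114.13672637939453, 117.7765121459961), 3.7255403995513916) 1236.0
(311, 209, 44, 39)
head? ((464.7816162109375, -27.466766357421875), (116.33474731445312, 101.27912139892578), 89.6875991821289) 103.5
headtop ((469.93328857421875, -27.956684112548828), (105.27864074707031, 92.39645385742188), 89.58255767822266) 1155.5
tin ((382.8727111816406, -205.20350646972656), (102.50714111328125, 62.91060256958008), 54.694007873535156) 453.5
[[ 664.8  302.6]
 [ 686.2 -282.7]
 [ 703.2  316.6]
 [ 735.4 -288.4]
 [ 474.3  -30.4]
 [ 378.7 -224.6]
 [ 376.   212.3]
 [ 663.7 -429. ]]
[[ 629.5  271.4]
 [ 648.8 -255.2]
 [ 664.1  284. ]
 [ 693.1 -260.4]
 [ 458.1  -28.2]
 [ 372.1 -203. ]
 [ 369.6  190.1]
 [ 628.5 -386.9]]
```

View pics/crop0.png

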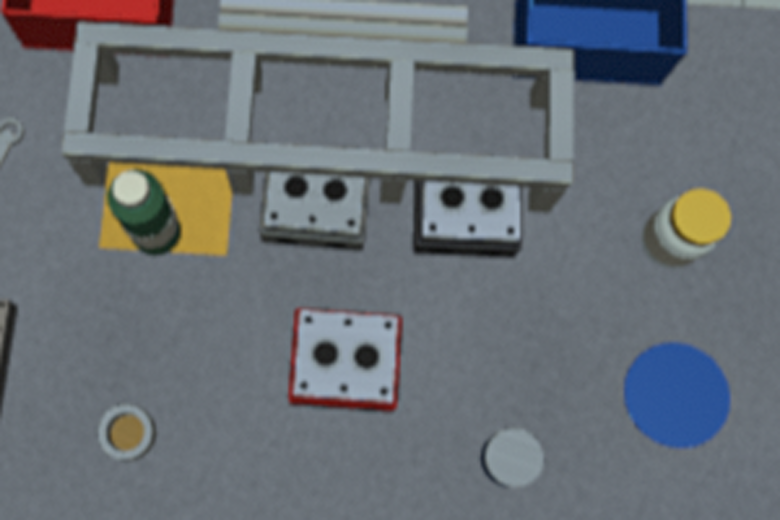

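The crop shows the can on the pad with its cap centre at (250,162) in full-image pixels. The red head is nearly square to the frame. The pad is visible up to the rail, except where the can hides it. Next I refine these with subpixel edges.

```bash
cat >> h.py <<'E'
S=6
def up(im,x0,y0,x1,y1): return cv2.resize(im[y0:y1,x0:x1],None,fx=S,fy=S,interpolation=cv2.INTER_CUBIC)
def unup(p,x0,y0): return (np.asarray(p,float)+.5)/S-.5+[x0,y0]
def rect(n,c,x0,y0,z):
    p=ray(n,unup(c.reshape(-1,2),x0,y0),z)[:,:2].astype(np.float32); (x,y),(a,b),t=cv2.minAreaRect(p); t=(t+45)%90-45
    return np.round([x,y,a,b,t],1)
E
python3 - <<'E'
from h import *
np.set_printoptions(precision=1,suppress=True)
im=cv2.imread("pics/top0.png")[:,:,::-1].copy()
# front-rail rear top edge & rear-rail front top edge (z=110) per bay columns
g=cv2.cvtColor(im,cv2.COLOR_RGB2GRAY).astype(float)
pf=[]
for x in list(range(242,284))+list(range(304,344))+list(range(366,404)):
    col=cv2.resize(g[130:156,x:x+1],None,fx=1,fy=10,interpolation=cv2.INTER_CUBIC)[:,0]
    d=np.gradient(cv2.GaussianBlur(col[:,None],(1,15),0)[:,0]); i=d.argmax(); pf.append((x,(i+.5)/10-.5+130))
pf=np.array(pf);P=ray("top",pf,110)[:,:2]
a=np.polyfit(P[:,1],P[:,0],1); r=P[:,0]-np.polyval(a,P[:,1]); k=abs(r)<3; a=np.polyfit(P[k,1],P[k,0],1);print("rail rear edge x=a*y+b",a[0],a[1],"yaw deg",np.degrees(np.arctan(-a[0])),k.sum(),r[k].std())
# pad front edge, left, right
u=up(im,230,140,300,200); m=mask(u,(15,100,100),(35,255,255)); c=big(m).reshape(-1,2); w=ray("top",unup(c,230,140),0)[:,:2]
print("pad",rect("top",big(m),230,140,0), w.min(0),w.max(0))
fr=w[w[:,0]<w[:,0].min()+12]; fr=fr[(fr[:,1]>130)&(fr[:,1]<160)|(fr[:,1]>225)&(fr[:,1]<258)]; print("front",np.polyfit(fr[:,1],fr[:,0],1))
rt=w[(w[:,1]<w[:,1].min()+10)&(w[:,0]>605)&(w[:,0]<650)]; print("right",np.polyfit(rt[:,0],rt[:,1],1))
u=up(im,300,195,365,260); h=cv2.cvtColor(u,cv2.COLOR_RGB2HSV); m=((h[:,:,1]<60)&(h[:,:,2]>140)).astype(np.uint8); print("headtop",rect("top",big(m),300,195,62))
u=up(im,430,210,490,270); m=mask(u,(100,120,60),(125,255,255)); (x,y),r=cv2.minEnclosingCircle(big(m)); print("mat",ray("top",unup([[x,y]],430,210),3),rect("top",big(m),430,210,3))
u=up(im,235,148,270,175); h=cv2.cvtColor(u,cv2.COLOR_RGB2HSV); m=((h[:,:,1]<70)&(h[:,:,2]>130)&(h[:,:,2]<256)).astype(np.uint8)
for cc in cv2.findContours(m,0,1)[0]:
    if cv2.contourArea(cc)>1500: print("cap",rect("top",cc,235,148,165))
u=up(im,230,240,270,275);
print("bearing",ray("top",[[200+127/2.6,90+433/2.6]],30)[:,:2],"tin",ray("top",[[200+513/2.6,90+458/2.6]],45)[:,:2],"midhead front",ray("top",[[200+312/2.6,90+245/2.6]],0)[:,:2])
print("canbase front",ray("top",[[200+157/2.6,90+253/2.6]],0)[:,:2])
E
```

```text
rail rear edge x=a*y+b -0.09428945740614808 676.0088257247361 yaw deg 5.386462845466298 25 0.7893864145282274
pad [641.3 192.8 107.4 152.    0.1] [587.5 116.9] [695.  268.9]
front [  0.  587.5]
right [ -0. 119.]
headtop [470.  -27.7 107.2  92.9  -0.6]
mat [[ 457.8 -402.9    3. ]] [ 458.9 -403.1  117.6  118.1   -1.5]
cap [610.8 201.6  36.3  35.4   6.4]
cap [645.7 198.8   8.8  92.5   3.7]
bearing [[372.9 203.7]] tin [[ 372.7 -213.9]] midhead front [[605.6  16.9]]
canbase front [[584.3 197. ]]
```

```bash
python3 - <<'E'
from h import *
np.set_printoptions(precision=4,suppress=True)
im=cv2.imread("pics/top0.png")[:,:,::-1].copy()
u=up(im,225,140,300,200); m=mask(u,(15,100,100),(35,255,255)); c=big(m).reshape(-1,2); w=ray("top",unup(c,225,140),0)[:,:2]
def fit(p,i): 
    a=np.polyfit(p[:,i],p[:,1-i],1); 
    for _ in range(3): r=p[:,1-i]-np.polyval(a,p[:,i]); a=np.polyfit(p[abs(r)<1.5,i],p[abs(r)<1.5,1-i],1)
    return a
fr=w[(w[:,0]<600)&((w[:,1]>125)&(w[:,1]<165)|(w[:,1]>220)&(w[:,1]<262))]; print("front x=f(y)",fit(fr,1),len(fr))
rt=w[(w[:,1]<130)&(w[:,0]>600)&(w[:,0]<655)]; print("right y=f(x)",fit(rt,0),len(rt))
lf=w[(w[:,1]>255)&(w[:,0]>600)&(w[:,0]<655)]; print("left",fit(lf,0),len(lf))
g=cv2.cvtColor(im,cv2.COLOR_RGB2GRAY).astype(np.float32)
for lo,hi,nm in((136,152,"frontrail rear"),(98,122,"rearrail front"),):
  for x in (245,255,270,280,306,320,340,368,385,400):
    col=g[lo:hi,x-1:x+2].mean(1); print(nm,x,np.round(col).astype(int).tolist())
# grey castings' top near edges z=62 -> bright tops
for x0,x1 in((298,346),(355,406)):
    u=up(im,x0,155,x1,192); h=cv2.cvtColor(u,cv2.COLOR_RGB2HSV); cv2
E
```

```text
front x=f(y) [ -0.002  588.4738] 179
right y=f(x) [  0.0025 115.8433] 104
left [ -0.0407 291.62  ] 150
frontrail rear 245 [110, 110, 109, 111, 110, 112, 129, 141, 143, 142, 144, 143, 145, 144, 114, 74]
frontrail rear 255 [110, 110, 112, 112, 112, 114, 130, 141, 141, 141, 143, 144, 144, 143, 120, 83]
frontrail rear 270 [113, 113, 113, 113, 114, 114, 118, 134, 145, 144, 144, 147, 146, 147, 144, 114]
frontrail rear 280 [113, 112, 114, 113, 112, 112, 112, 117, 134, 145, 146, 147, 147, 146, 148, 147]
frontrail rear 306 [115, 115, 115, 114, 114, 115, 115, 114, 117, 135, 146, 146, 145, 146, 148, 148]
frontrail rear 320 [113, 114, 113, 111, 110, 111, 112, 112, 111, 116, 136, 148, 147, 146, 148, 149]
frontrail rear 340 [114, 112, 112, 112, 111, 111, 113, 113, 113, 113, 119, 139, 151, 148, 146, 148]
frontrail rear 368 [115, 116, 116, 115, 115, 113, 114, 115, 114, 115, 114, 113, 114, 130, 143, 142]
frontrail rear 385 [114, 113, 113, 112, 113, 112, 111, 110, 109, 111, 113, 112, 112, 117, 133, 142]
frontrail rear 400 [111, 113, 113, 114, 113, 114, 114, 114, 113, 111, 109, 110, 110, 111, 119, 136]
[... 640 characters left out ...]
14, 112, 112, 112, 112, 112]
rearrail front 320 [149, 151, 148, 140, 126, 124, 137, 146, 145, 146, 148, 149, 144, 112, 72, 63, 79, 100, 111, 112, 111, 109, 109, 111]
rearrail front 340 [130, 148, 151, 148, 142, 129, 125, 138, 147, 146, 147, 147, 150, 144, 113, 72, 62, 74, 97, 109, 112, 112, 113, 113]
rearrail front 368 [120, 127, 145, 151, 150, 147, 138, 125, 133, 143, 142, 142, 143, 144, 144, 140, 110, 70, 62, 84, 104, 112, 113, 112]
rearrail front 385 [113, 111, 111, 111, 112, 112, 110, 108, 112, 132, 143, 142, 143, 143, 144, 144, 137, 107, 70, 62, 82, 104, 113, 113]
rearrail front 400 [22, 24, 22, 22, 21, 22, 22, 22, 22, 61, 117, 144, 145, 146, 147, 147, 144, 127, 93, 66, 58, 61, 91, 110]
```

```bash
cat >> h.py <<'E'
def Rt(psi): return R.from_euler("z",psi)*R.from_quat([0,1,0,0])
def plan(p,psi=0.,base=None):
    "shift and turn in tool axes from present pose to world TCP p, yaw psi"
    s=arm.read_state(); q=R.from_quat(s["ee_rot"]) if base is None else base[1]; b=np.array(s["position"]) if base is None else base[0]
    print("travel",np.round(q.inv().apply(np.array(p)-b),1).tolist(),"dr",np.round((q.inv()*Rt(psi)).as_rotvec(),3).tolist())
E
python3 - <<'E'
from h import *
plan((330,-390,404),0); plan((560,195,404),0)
m=arm.camera_model("wrist"); s=arm.read_state(); q=R.from_quat(s["ee_rot"]); T=np.array(m["pose"])
print("cam in tool",q.inv().apply(T[:3,3]-s["position"]), "view dir tool",q.inv().apply(-T[:3,2]),m["intrinsics"])
u=[[245,142],[400,150.55]];print(ray("top",u,110)); u=[[270,106.7],[385,114.2]]; print("rearrail front top edge?",ray("top",u,110))
E
```

```text
travel [-152.1, 137.1, -0.0] dr [0.002, -0.0, 0.4]
travel [-591.6, 586.6, 0.8] dr [0.002, -0.0, 0.4]
cam in tool [71.53087611 -0.11699895 29.58155292] view dir tool [-2.79132832e-01 -2.74107503e-04  9.60252460e-01] [[329.46950092   0.         308.75942617]
 [  0.         329.46950092 197.00383418]
 [  0.           0.           1.        ]]
[[ 685.21098403  232.82331567  110.        ]
 [ 687.69230422 -202.03279634  110.        ]]
rearrail front top edge? [[ 796.89901572  172.8784582   110.        ]
 [ 794.59855799 -157.20630235  110.        ]]
```

Call:
{"method": "move_arm", "body": {
  "fingers": [85,85,85,85,85,85,85,85,85,85],
  "travel": [
    [-592,587,0],
    [-592,587,0],
    [-592,587,0],
    [-592,587,0],
    [-592,587,0],
    [-592,587,0],
    [-592,587,0],
    [-592,587,0],
    [-592,587,0],
    [-592,587,0]
  ],
  "dr": [
    [0,0,0.4],
    [0,0,0.4],
    [0,0,0.4],
    [0,0,0.4],
    [0,0,0.4],
    [0,0,0.4],
    [0,0,0.4],
    [0,0,0.4],
    [0,0,0.4],
    [0,0,0.4]
  ]
}}

```text
clock: 1.1
position: [431.9, -114.9, 404.7]
ee_rot: [0.0, 1.0, 0.0, 0.0]
contact_force: [1.3, -0.6, 0.1]
gripper_width: 85.1
grasp_force: 0.0
```

```bash
python3 - <<'E'
from h import *
plan((540,192,400),0)
E
```

```text
travel [-108.1, 306.9, 4.8] dr [0.0, 0.0, -0.0]
```

Call:
{"method": "move_arm", "body": {
  "fingers": [85,85,85,85,85,85,85,85,85],
  "travel": [
    [-108,307,5],
    [-108,307,5],
    [-108,307,5],
    [-108,307,5],
    [-108,307,5],
    [-108,307,5],
    [-108,307,5],
    [-108,307,5],
    [-108,307,5]
  ],
  "dr": [
    [0,0,0],
    [0,0,0],
    [0,0,0],
    [0,0,0],
    [0,0,0],
    [0,0,0],
    [0,0,0],
    [0,0,0],
    [0,0,0]
  ]
}}

```text
clock: 2.0
position: [539.8, 190.4, 398.8]
ee_rot: [-0.0, 1.0, -0.0, -0.001]
contact_force: [-0.4, -0.3, 0.5]
gripper_width: 85.2
grasp_force: 0.0
```

```bash
python3 - <<'E'
from h import *
s=arm.read_state(); print(s["position"],s["ee_rot"])
m=arm.camera_model("wrist"); im=arm.get_image("wrist"); cv2.imwrite("pics/w1.png",im[:,:,::-1]); np.save("w1.npy",m["pose"])
print(proj("wrist",[[611,201,165],[655,192,0],[588,192,0]],m))
E
```

```text
[539.75760606 190.40476177 398.83010405] [-2.94917290e-04  9.99999402e-01 -4.94067037e-04 -9.29762569e-04]
[[324.40469104 309.32423613]
 [310.78467627 259.3141572 ]
 [310.88022604 207.65655693]]
```

View pics/w1.png

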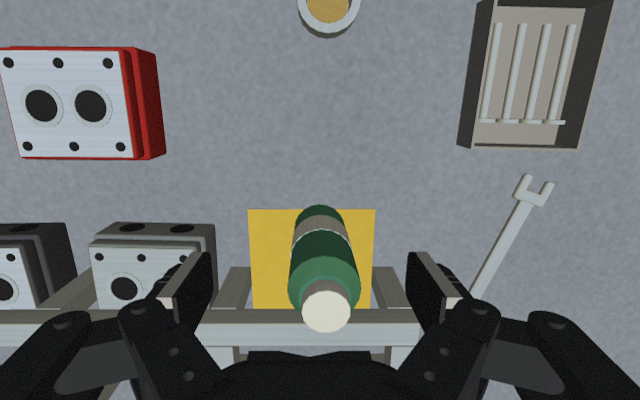

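The wrist view is upside down, so image right is +y and image down is +x. The cap is at (326,311), the pad's near edge is at row 209 spanning columns 248–376, and the rail is at about row 325. All of these agree with the top-view measurements to within 2 px.

```bash
python3 - <<'E'
from h import *
np.set_printoptions(precision=3,suppress=True)
im=cv2.imread("pics/w1.png")[:,:,::-1].copy(); m=arm.camera_model("wrist")
u=up(im,300,280,352,336); h=cv2.cvtColor(u,cv2.COLOR_RGB2HSV); k=((h[:,:,1]<60)&(h[:,:,2]>190)).astype(np.uint8); c=big(k)
print("cap",rect("wrist",c,300,280,165),cv2.contourArea(c))
x0,y0,x1,y1=235,195,390,315
u=up(im,x0,y0,x1,y1); w=ray("wrist",unup(big(mask(u,(15,100,100),(35,255,255))).reshape(-1,2),x0,y0),0,m)[:,:2]
def fit(p,i):
    a=np.polyfit(p[:,i],p[:,1-i],1)
    for _ in range(3): r=p[:,1-i]-np.polyval(a,p[:,i]); a=np.polyfit(p[abs(r)<1.5,i],p[abs(r)<1.5,1-i],1)
    return a
print(w.min(0),w.max(0))
f=w[(w[:,0]<w[:,0].min()+4)&(abs(w[:,1]-192)>35)&(abs(w[:,1]-192)<70)];print("front",fit(f,1))
for s,n in((-1,"right"),(1,"left")):
    f=w[(s*(w[:,1]-192)>65)&(w[:,0]>595)&(w[:,0]<640)];a=fit(f,0);print(n,a,np.polyval(a,620))
for z in(0,):print("can base near",ray("wrist",[[319,205]],z,m))
E
```

```text
cap [613.4 201.   34.5  34.3   1.9] 55520.0
[589.533 115.334] [725.802 182.49 ]
front [  0.001 589.588]
right [  0.002 114.623] 116.03788714460597Traceback (most recent call last):
  File "<stdin>", line 15, in <module>
  File "<stdin>", line 9, in fit
    raise TypeError("expected non-empty vector for x")
TypeError: expected non-empty vector for x
```

```bash
python3 - <<'E'
from h import *
print(arm.read_state()["position"]); plan((612.5,201.2,273),0)
E
```

```text
[539.64167162 189.64067043 399.18272825]
travel [-73.0, 11.7, 126.1] dr [-0.001, -0.001, -0.0]
```

Call:
{"method": "move_arm", "body": {
  "fingers": [85,85,85,85,85,85,85],
  "travel": [
    [-40,6,0],
    [-73,11.5,10],
    [-73,11.5,50],
    [-73,11.5,90],
    [-73,11.5,115],
    [-73,11.5,126],
    [-73,11.5,126]
  ],
  "dr": [
    [0,0,0],
    [0,0,0],
    [0,0,0],
    [0,0,0],
    [0,0,0],
    [0,0,0],
    [0,0,0]
  ]
}}

```text
clock: 2.75
position: [612.6, 200.4, 272.6]
ee_rot: [0.001, 1.0, -0.001, -0.001]
contact_force: [0.6, -1.1, 0.4]
gripper_width: 84.8
grasp_force: 0.0
```

```bash
python3 - <<'E'
from h import *
s=arm.read_state();print(s["position"],s["contact_force"])
im=arm.get_image("wrist"); cv2.imwrite("pics/w2.png",im[:,:,::-1]); print(arm.read_state()["position"],proj("wrist",[[612.5,201.2,165]]))
E
```

```text
[612.64701928 200.38633461 272.64299878] [ 0.57192688 -1.05863202  0.35270579]
[613.18862331 200.89366167 274.46997847] [[310.83291957 352.73116365]]
```

View pics/w2.png

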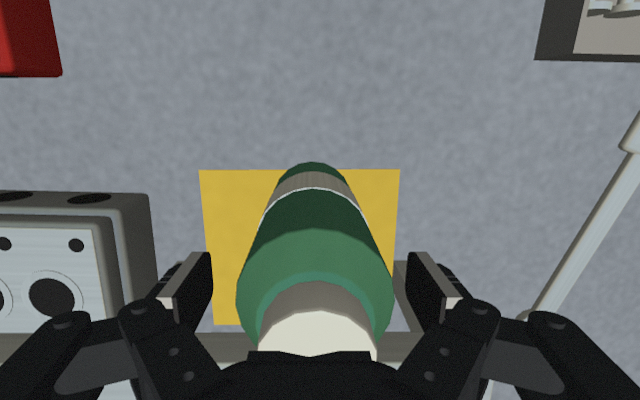

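The can (columns 237–394) sits between the open fingers (inner faces at about columns 210 and 410), centred to within about 2 mm. I close the fingers.

Call:
{"method": "move_arm", "body": {
  "fingers": [50,50,50,50,50,50,50,50],
  "travel": [
    [0,0,0],
    [0,0,0],
    [0,0,0],
    [0,0,0],
    [0,0,0],
    [0,0,0],
    [0,0,0],
    [0,0,0]
  ],
  "dr": [
    [0,0,0],
    [0,0,0],
    [0,0,0],
    [0,0,0],
    [0,0,0],
    [0,0,0],
    [0,0,0],
    [0,0,0]
  ]
}}

```text
clock: 3.6
position: [613.7, 202.1, 276.4]
ee_rot: [-0.0, 1.0, 0.001, 0.002]
contact_force: [1.2, -0.2, 6.2]
gripper_width: 58.1
grasp_force: 65.2
```

Call:
{"method": "move_arm", "body": {
  "fingers": [50,50,50,50,50,50,50,50,50,50],
  "travel": [
    [0,0,-5],
    [0,0,-20],
    [0,0,-45],
    [0,0,-75],
    [5,-5,-105],
    [15,-20,-125],
    [30,-45,-130],
    [45,-80,-130],
    [55,-120,-130],
    [65,-160,-130]
  ],
  "dr": [
    [0,0,0],
    [0,0,0],
    [0,0,0],
    [0,0,0],
    [0,0,0],
    [0,0,0],
    [0,0,0],
    [0,0,0],
    [0,0,0],
    [0,0,0]
  ]
}}

```text
clock: 4.6
position: [546.5, 40.4, 403.1]
ee_rot: [-0.0, 1.0, 0.0, -0.001]
contact_force: [0.9, -0.5, -3.2]
gripper_width: 58.3
grasp_force: 64.8
```

Call:
{"method": "move_arm", "body": {
  "fingers": [50,50,50,50,50,50,50,50,50,50],
  "travel": [
    [10,-40,0],
    [20,-80,0],
    [30,-120,0],
    [40,-160,0],
    [50,-200,0],
    [60,-240,0],
    [70,-280,0],
    [80,-320,0],
    [85,-355,0],
    [87,-380,0]
  ],
  "dr": [
    [0,0,0],
    [0,0,0],
    [0,0,0],
    [0,0,0],
    [0,0,0],
    [0,0,0],
    [0,0,0],
    [0,0,0],
    [0,0,0],
    [0,0,0]
  ]
}}

```text
clock: 5.6
position: [459.5, -340.2, 402.9]
ee_rot: [0.001, 1.0, 0.001, -0.001]
contact_force: [-0.5, 0.8, -2.4]
gripper_width: 58.7
grasp_force: 64.8
```

Call:
{"method": "move_arm", "body": {
  "fingers": [50,50,50,50,50,50],
  "travel": [
    [2,-25,0],
    [3,-45,0],
    [3,-60,10],
    [3,-64,20],
    [3,-64,25],
    [3,-64,25]
  ],
  "dr": [
    [0,0,0],
    [0,0,0],
    [0,0,0],
    [0,0,0],
    [0,0,0],
    [0,0,0]
  ]
}}

```text
clock: 6.2
position: [457.6, -401.5, 376.8]
ee_rot: [-0.0, 1.0, 0.001, -0.002]
contact_force: [0.6, -0.6, -1.5]
gripper_width: 58.1
grasp_force: 64.9
```

```bash
python3 - <<'E'
from h import *
s=arm.read_state();print(s["position"],s["contact_force"],s["wrist_torque"],s["gripper_width"]); plan((458.3,-403,300),0)
im=arm.get_image("wrist"); im2=arm.get_image("top"); cv2.imwrite("pics/w3.png",np.hstack([im[:,80:560],cv2.resize(im2[130:300,380:520],(320,400))])[:,:,::-1])
E
```

```text
[ 457.64923613 -401.50896674  376.80696299] [ 0.57007859 -0.63818809 -1.54565046] [ 0.01568072  0.04833971 -0.05249434] 58.129211963928306
travel [-0.9, -1.7, 76.8] dr [0.002, -0.003, 0.0]
```

View pics/w3.png

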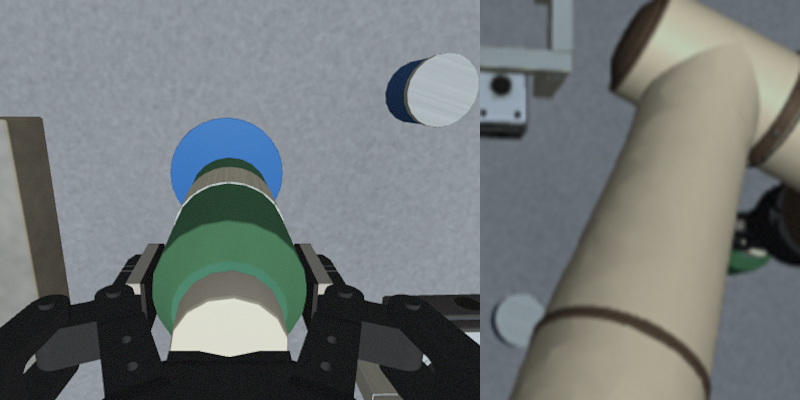

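The can hangs upright in the grip, centred between the fingers. The mat is visible below it at columns 251–362 of the full image, and the tin is clear of the path.

```bash
python3 - <<'E'
from h import *
im=cv2.imread("pics/w3.png")[:,:480,::-1].copy(); m=arm.camera_model("wrist"); print(arm.read_state()["position"])
c=big(mask(im,(98,120,90),(125,255,255),(150,100,300,230))).reshape(-1,2)
w=ray("wrist",c+[80,0],3,m)[:,:2]
from scipy.optimize import least_squares
f=lambda p:np.hypot(*(w[w[:,0]<p0].T-np.array(p)[:,None]))-60
p0=450
r=least_squares(f,[458,-403],loss="soft_l1");print(r.x,abs(f(r.x)).mean(),len(w))
E
```

```text
[ 458.09432659 -401.62608007  378.67602387]
[ 463.72519046 -404.96101436] 9.280840035701436 333
```

```bash
python3 - <<'E'
from h import *
from scipy.optimize import least_squares
im=cv2.imread("pics/w3.png")[:,:480,::-1].copy(); m=arm.camera_model("wrist")
c=big(mask(im,(98,120,90),(125,255,255),(150,100,300,230)))
w=ray("wrist",c.reshape(-1,2)+[80,0],3,m)[:,:2].astype(np.float32); w=cv2.convexHull(w)[:,0]; w=w[w[:,0]<455]
f=lambda p:np.hypot(*(w.T-np.array(p[:2])[:,None]))-p[2]
r=least_squares(f,[458,-403,60],loss="soft_l1");print(r.x,abs(f(r.x)).mean(),len(w))
E
```

```text
[ 462.56889904 -404.88107506   59.82853743] 0.1110931901148797 33
```

Call:
{"method": "move_arm", "body": {
  "fingers": [50,50,50,50,50,50,50],
  "travel": [
    [-2,-2,10],
    [-2,-2,35],
    [-2,-2,60],
    [-2,-2,78],
    [-2,-2,86],
    [-2,-2,89],
    [-2,-2,89]
  ],
  "dr": [
    [0,0,0],
    [0,0,0],
    [0,0,0],
    [0,0,0],
    [0,0,0],
    [0,0,0],
    [0,0,0]
  ]
}}

```text
clock: 7.0
position: [460.2, -404.4, 290.1]
ee_rot: [-0.0, 1.0, -0.0, 0.0]
contact_force: [1.1, 0.3, -1.3]
gripper_width: 58.6
grasp_force: 64.9
```

Call:
{"method": "move_arm", "body": {
  "fingers": [50,50,50,50],
  "travel": [
    [0,0,1.5],
    [0,0,3],
    [0,0,4],
    [0,0,4]
  ],
  "dr": [
    [0,0,0],
    [0,0,0],
    [0,0,0],
    [0,0,0]
  ]
}}

```text
clock: 7.4
position: [459.8, -404.4, 285.9]
ee_rot: [0.0, 1.0, -0.0, 0.0]
contact_force: [-0.2, 0.6, -2.4]
gripper_width: 58.6
grasp_force: 64.9
```

Call:
{"method": "move_arm", "body": {
  "fingers": [50,50,50,50],
  "travel": [
    [0,0,1],
    [0,0,2],
    [0,0,3],
    [0,0,3]
  ],
  "dr": [
    [0,0,0],
    [0,0,0],
    [0,0,0],
    [0,0,0]
  ]
}}

```text
clock: 7.8
position: [459.8, -404.4, 282.5]
ee_rot: [0.0, 1.0, 0.0, -0.0]
contact_force: [0.3, 0.3, -2.4]
gripper_width: 58.0
grasp_force: 64.9
```

Call:
{"method": "move_arm", "body": {
  "fingers": [50,50,50,50],
  "travel": [
    [0,0,0.7],
    [0,0,1.4],
    [0,0,2],
    [0,0,2]
  ],
  "dr": [
    [0,0,0],
    [0,0,0],
    [0,0,0],
    [0,0,0]
  ]
}}

```text
clock: 8.2
position: [459.8, -404.4, 280.6]
ee_rot: [0.0, 1.0, 0.0, -0.0]
contact_force: [-0.9, 0.5, -2.2]
gripper_width: 58.3
grasp_force: 64.9
```

Call:
{"method": "move_arm", "body": {
  "fingers": [50,50,50,50],
  "travel": [
    [0,0,0.7],
    [0,0,1.4],
    [0,0,2],
    [0,0,2]
  ],
  "dr": [
    [0,0,0],
    [0,0,0],
    [0,0,0],
    [0,0,0]
  ]
}}

```text
clock: 8.6
position: [459.9, -404.4, 279.5]
ee_rot: [-0.0, 1.0, -0.0, 0.0]
contact_force: [0.1, 1.3, 2.6]
gripper_width: 58.7
grasp_force: 65.4
```

Contact: the vertical force went from -2.3 to +2.6 N at the expected height. I release and rise.

Call:
{"method": "move_arm", "body": {
  "fingers": [62,66,72,80,85,85,85,85],
  "travel": [
    [0,0,0],
    [0,0,0],
    [0,0,0],
    [0,0,0],
    [0,0,0],
    [0,0,0],
    [0,0,0],
    [0,0,0]
  ],
  "dr": [
    [0,0,0],
    [0,0,0],
    [0,0,0],
    [0,0,0],
    [0,0,0],
    [0,0,0],
    [0,0,0],
    [0,0,0]
  ]
}}

```text
clock: 9.4
position: [459.9, -404.4, 278.7]
ee_rot: [0.0, 1.0, 0.0, 0.0]
contact_force: [-0.5, -0.7, -1.0]
gripper_width: 85.1
grasp_force: 0.0
```

Call:
{"method": "move_arm", "body": {
  "fingers": [85,85,85,85,85,85,85],
  "travel": [
    [0,0,-5],
    [0,0,-20],
    [0,0,-45],
    [0,0,-80],
    [10,0,-115],
    [40,0,-130],
    [50,0,-130]
  ],
  "dr": [
    [0,0,0],
    [0,0,0],
    [0,0,0],
    [0,0,0],
    [0,0,0],
    [0,0,0],
    [0,0,0]
  ]
}}

```text
clock: 10.1
position: [408.4, -404.5, 412.5]
ee_rot: [0.0, 1.0, -0.002, 0.003]
contact_force: [0.6, 0.8, -0.2]
gripper_width: 85.0
grasp_force: 0.0
```

```bash
python3 - <<'E'
from h import *
print(arm.read_state()["position"]); m=arm.camera_model("wrist"); im=arm.get_image("wrist"); cv2.imwrite("pics/w4.png",im[:,:,::-1])
print(proj("wrist",[[460,-404.4,168],[460,-404.4,3]],m))
h=cv2.cvtColor(im,cv2.COLOR_RGB2HSV); k=((h[:,:,1]<60)&(h[:,:,2]>190)).astype(np.uint8); k[:230]=0;k[:,:200]=0;k[:,420:]=0
c=big(k); (x,y),r=cv2.minEnclosingCircle(c); print(x,y,r,ray("wrist",[[x,y]],168,m))
E
```

```text
[ 408.42704468 -404.46130822  412.49513728]
[[310.64432846 274.79745729]
 [310.48897655 205.18898229]]
310.1739196777344 273.0 23.36738395690918 [[ 458.53051989 -404.74358944  168.        ]]
```

View pics/w4.png

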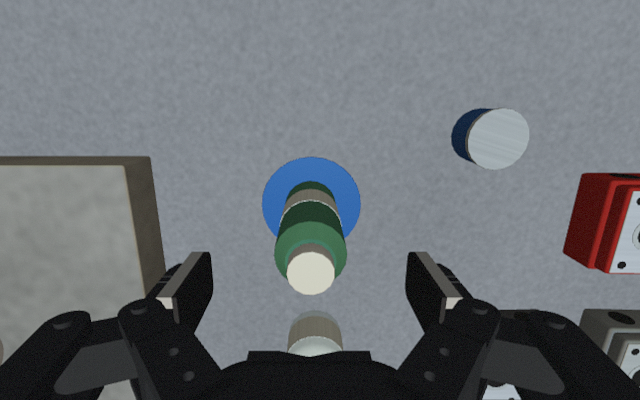

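The can stands upright in the middle of the mat, its cap at (310,273) and the mat around it. Next is the head: I go above its near side and measure it from there.

Call:
{"method": "move_arm", "body": {
  "fingers": [82,82,82,82,82,82,82,82,82,82],
  "travel": [
    [2,30,0],
    [5,75,10],
    [10,125,20],
    [15,175,30],
    [20,225,40],
    [24,275,50],
    [24,320,60],
    [24,355,70],
    [24,374,70],
    [24,376,70]
  ],
  "dr": [
    [0,0,0],
    [0,0,0],
    [0,0,0],
    [0,0,0],
    [0,0,0],
    [0,0,0],
    [0,0,0],
    [0,0,0],
    [0,0,0],
    [0,0,0]
  ]
}}

```text
clock: 11.15
position: [386.0, -26.5, 337.9]
ee_rot: [-0.002, 1.0, -0.0, -0.001]
contact_force: [-0.3, -0.2, 0.6]
gripper_width: 82.0
grasp_force: 0.0
```

```bash
cat >> h.py <<'E'
def headtop(n,tag,guess):
    m=arm.camera_model(n); im=arm.get_image(n); cv2.imwrite(f"pics/{tag}.png",im[:,:,::-1])
    u0,v0=proj(n,[guess[0],guess[1],62],m)[0]; cs=[proj(n,[guess[0]+a,guess[1]+b,62],m)[0] for a in(-68,68) for b in(-75,75)]
    x0,y0=np.clip(np.min(cs,0),0,[639,399]).astype(int); x1,y1=np.clip(np.max(cs,0),0,[639,399]).astype(int)
    u=up(im,x0,y0,x1,y1); h=cv2.cvtColor(u,cv2.COLOR_RGB2HSV); k=((h[:,:,1]<70)&(h[:,:,2]>130)).astype(np.uint8)
    # keep blob containing the guess
    nb,lab,st,ce=cv2.connectedComponentsWithStats(k); i=1+np.argmax(st[1:,4]); k=(lab==i).astype(np.uint8)
    r=rect(n,big(k),x0,y0,62); print(n,"head top [x y a b yaw]",r,"roi",(x0,y0,x1,y1)); return r
E
python3 - <<'E'
from h import *
s=arm.read_state();print(s["position"]); headtop("wrist","w5",(470,-28)); headtop("top","t5",(470,-28))
m=arm.camera_model("wrist"); im=cv2.imread("pics/w5.png"); print(proj("wrist",[[470,-28,62],[417.5,-28,62],[417.5,-28,0]],m), im[200:330:10,310].tolist())
plan((385,-28,182),0)
E
```

```text
[385.98497355 -26.49175785 337.90277736]
wrist head top [x y a b yaw] [ 4.693e+02 -2.940e+01  1.362e+02  1.716e+02  2.000e-01] roi (np.int64(212), np.int64(216), np.int64(402), np.int64(358))
top head top [x y a b yaw] [430.4  35.9  69.7  29.4   4.3] roi (np.int64(304), np.int64(200), np.int64(360), np.int64(252))
[[309.25263603 291.85946571]
 [309.32387169 234.53075973]
 [309.29365314 210.18754934]] [[144, 139, 132], [145, 138, 132], [8, 7, 79], [36, 40, 147], [24, 26, 113], [195, 185, 175], [25, 25, 25], [194, 186, 175], [191, 181, 171], [189, 181, 169], [188, 178, 168], [189, 181, 170], [189, 180, 170]]
travel [0.9, 0.0, 156.3] dr [-0.0, -0.001, 0.001]
```

```bash
sed -i 's/(h\[:,:,2\]>130)).astype(np.uint8)\n    # keep/&/; s/k=((h\[:,:,1\]<70)&(h\[:,:,2\]>130)).astype(np.uint8)$/k=((h[:,:,1]<70)\&(h[:,:,2]>(168 if n=="wrist" else 150))).astype(np.uint8)/' h.py; cat >> h.py <<'E'
def nearedge(im,m,y0,y1,axis="x"):
    "world x of red flank's near lower edge (wrist view, psi=0) for world y range"
    h=cv2.cvtColor(im,cv2.COLOR_RGB2HSV); red=((h[:,:,1]>120)&((h[:,:,0]<12)|(h[:,:,0]>168)))
    cols=np.where(red.sum(0)>8)[0]; e=np.array([(c,np.argmax(red[:,c])-.5) for c in cols]); w=ray("wrist",e,0,m)
    return w
E
python3 - <<'E'
from h import *
m=arm.camera_model("wrist"); im=cv2.imread("pics/w5.png")[:,:,::-1].copy()
w=nearedge(im,m,0,0); k=(w[:,1]>-80)&(w[:,1]<25); print("near edge x=",np.polyfit(w[k,1],w[k,0],1),np.median(w[k,0]),w[k,0].std(),"y span",w[:,1].min(),w[:,1].max())
E
```

```text
near edge x= [1.12115384e-03 4.22011904e+02] 421.9983368045466 0.19414161649711756 y span -97.64868779504604 37.934711268633166
```

Call:
{"method": "move_arm", "body": {
  "fingers": [82,82,82,82,82,82],
  "travel": [
    [1,-1.5,20],
    [1,-1.5,60],
    [1,-1.5,105],
    [1,-1.5,140],
    [1,-1.5,156],
    [1,-1.5,156]
  ],
  "dr": [
    [0,0,0],
    [0,0,0],
    [0,0,0],
    [0,0,0],
    [0,0,0],
    [0,0,0]
  ]
}}

```text
clock: 11.85
position: [384.3, -31.1, 180.6]
ee_rot: [0.001, 1.0, -0.001, -0.003]
contact_force: [-0.3, -0.5, 0.8]
gripper_width: 82.2
grasp_force: 0.0
```

Call:
{"method": "move_arm", "body": {
  "fingers": [82,82,82,82,82,82,82],
  "travel": [
    [-4,0,0],
    [-8,0,0],
    [-12,0,0],
    [-16,0,0],
    [-20,0,0],
    [-24,0,0],
    [-28,0,0]
  ],
  "dr": [
    [0,0,0],
    [0,0,0],
    [0,0,0],
    [0,0,0],
    [0,0,0],
    [0,0,0],
    [0,0,0]
  ]
}}

```text
clock: 12.55
position: [411.0, -30.5, 182.3]
ee_rot: [0.001, 1.0, -0.001, -0.004]
contact_force: [-7.9, 1.7, 4.9]
gripper_width: 82.0
grasp_force: 4.0
```

Contact at about TCP x 411. I push on slowly.

Call:
{"method": "move_arm", "body": {
  "fingers": [82,82,82,82,82,82,82,82,82,82],
  "travel": [
    [-4,0,0],
    [-8,0,0],
    [-12,0,0],
    [-16,0,0],
    [-20,0,0],
    [-24,0,0],
    [-28,0,0],
    [-32,0,0],
    [-36,0,0],
    [-40,0,0]
  ],
  "dr": [
    [0,0,0],
    [0,0,0],
    [0,0,0],
    [0,0,0],
    [0,0,0],
    [0,0,0],
    [0,0,0],
    [0,0,0],
    [0,0,0],
    [0,0,0]
  ]
}}

```text
clock: 13.55
position: [449.7, -30.9, 182.0]
ee_rot: [0.001, 1.0, -0.001, -0.005]
contact_force: [-8.4, 0.3, 8.3]
gripper_width: 81.6
grasp_force: 4.5
```

Call:
{"method": "move_arm", "body": {
  "fingers": [82,82,82,82,82,82,82,82],
  "travel": [
    [5,0,0],
    [20,0,-10],
    [30,-10,-50],
    [30,-40,-90],
    [20,-85,-100],
    [0,-130,-100],
    [-30,-170,-100],
    [-62,-175,-100]
  ],
  "dr": [
    [0,0,0],
    [0,0,0],
    [0,0,0],
    [0,0,0],
    [0,0,0],
    [0,0,0],
    [0,0,0],
    [0,0,0]
  ]
}}

```text
clock: 14.35
position: [515.4, -208.7, 283.1]
ee_rot: [0.003, 1.0, -0.0, 0.001]
contact_force: [0.4, 0.6, -0.6]
gripper_width: 81.9
grasp_force: 0.0
```

```bash
python3 - <<'E'
from h import *
print(arm.read_state()["position"]); headtop("top","t6",(513,-29)); plan((515,-170,285),np.pi/2)
E
```

```text
[ 515.42354236 -208.67473561  283.1288907 ]
top head top [x y a b yaw] [510.1  14.1  22.3  90.   -3.6] roi (np.int64(305), np.int64(186), np.int64(361), np.int64(236))
travel [5.5, 37.9, -2.0] dr [-0.008, 0.003, -1.573]
```

Call:
{"method": "move_arm", "body": {
  "fingers": [60,60,60,60,60,60,60,60,60,60],
  "travel": [
    [0,0,-10],
    [0,10,-30],
    [0,20,-50],
    [2,30,-50],
    [3,40,-50],
    [3,50,-50],
    [3,60,-50],
    [3,70,-50],
    [3,75,-50],
    [3,80,-50]
  ],
  "dr": [
    [0,0,-0.14],
    [0,0,-0.29],
    [0,0,-0.44],
    [0,0,-0.59],
    [0,0,-0.74],
    [0,0,-0.89],
    [0,0,-1.04],
    [0,0,-1.19],
    [0,0,-1.34],
    [0,0,-1.48]
  ]
}}

```text
clock: 15.4
position: [511.9, -124.2, 332.7]
ee_rot: [-0.677, 0.736, -0.0, 0.0]
contact_force: [-0.6, -0.6, 0.0]
gripper_width: 60.2
grasp_force: 0.0
```

Call:
{"method": "move_arm", "body": {
  "fingers": [60,60,60],
  "travel": [
    [0,0,0],
    [0,0,0],
    [0,0,0]
  ],
  "dr": [
    [0,0,-0.09],
    [0,0,-0.09],
    [0,0,-0.09]
  ]
}}

```text
clock: 15.7
position: [511.9, -124.7, 332.7]
ee_rot: [-0.706, 0.708, -0.0, 0.0]
contact_force: [-0.1, 0.1, 0.1]
gripper_width: 59.9
grasp_force: 0.0
```

```bash
python3 - <<'E'
from h import *
s=arm.read_state();print(s["position"],s["ee_rot"],s["joints"]); headtop("wrist","w6",(513,-29)); headtop("top","t7",(513,-29))
plan((512,-124,182),np.pi/2)
im=arm.camera_model("wrist"); i=cv2.imread("pics/w6.png")[:,:,::-1].copy()
w=nearedge(i,im,0,0); k=(w[:,0]>475)&(w[:,0]<550); print("near y=",np.polyfit(w[k,0],w[k,1],1),np.median(w[k,1]),"x span",w[:,0].min(),w[:,0].max())
E
```

```text
[ 511.88757314 -124.69466495  332.73153724] [-7.06214311e-01  7.07998076e-01 -1.69930184e-04  2.06497410e-04] [ 6.92152709e-02  2.85429043e-01 -3.36116465e-01 -1.73482887e-05
 -9.48716150e-01 -7.17277908e-02]
wrist head top [x y a b yaw] [ 5.117e+02 -3.010e+01  1.020e+02  9.240e+01 -2.000e-01] roi (np.int64(219), np.int64(223), np.int64(394), np.int64(378))
top head top [x y a b yaw] [509.  -45.3  89.6  72.9   1.9] roi (np.int64(305), np.int64(186), np.int64(361), np.int64(236))
travel [-0.9, -0.1, 150.7] dr [-0.0, 0.0, -0.002]
near y= [-3.30535778e-03 -8.43832979e+01] -86.0766100391176 x span 451.81187280684844 570.8283558537896
```

View pics/w6.png

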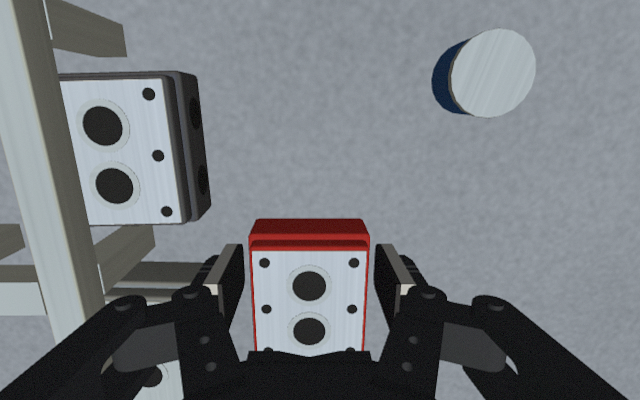

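The red head is centred between the finger lines at column 309, its near flank's bottom edge is at row 219, and both neighbours are well clear. I descend and push toward +y.

Call:
{"method": "move_arm", "body": {
  "fingers": [60,60,60,60,60,60,60,60,60,60],
  "travel": [
    [0,0,20],
    [0,0,60],
    [0,0,100],
    [0,0,138],
    [0,0,151],
    [0,0,151],
    [-5,0,151],
    [-12,0,151],
    [-18,0,151],
    [-23,0,151]
  ],
  "dr": [
    [0,0,0],
    [0,0,0],
    [0,0,0],
    [0,0,0],
    [0,0,0],
    [0,0,0],
    [0,0,0],
    [0,0,0],
    [0,0,0],
    [0,0,0]
  ]
}}

```text
clock: 16.8
position: [512.2, -101.1, 182.8]
ee_rot: [-0.707, 0.707, -0.001, 0.001]
contact_force: [-0.4, 0.0, -0.3]
gripper_width: 60.2
grasp_force: 0.0
```

Call:
{"method": "move_arm", "body": {
  "fingers": [60,60,60,60,60,60,60,60,60,60],
  "travel": [
    [-4,0,0],
    [-8,0,0],
    [-13,0,0],
    [-19,0,0],
    [-26,0,0],
    [-33,0,0],
    [-40,0,0],
    [-47,0,0],
    [-54,0,0],
    [-61,0,0]
  ],
  "dr": [
    [0,0,0],
    [0,0,0],
    [0,0,0],
    [0,0,0],
    [0,0,0],
    [0,0,0],
    [0,0,0],
    [0,0,0],
    [0,0,0],
    [0,0,0]
  ]
}}

```text
clock: 17.8
position: [512.0, -41.4, 182.5]
ee_rot: [-0.707, 0.707, -0.0, -0.0]
contact_force: [-1.2, -7.2, 3.8]
gripper_width: 60.2
grasp_force: 3.5
```

Call:
{"method": "move_arm", "body": {
  "fingers": [60,60,60,60,60,60,60,60,60,60],
  "travel": [
    [-7,0,0],
    [-14,0,0],
    [-21,0,0],
    [-28,0,0],
    [-35,0,0],
    [-42,0,0],
    [-49,0,0],
    [-56,0,0],
    [-63,0,0],
    [-70,0,0]
  ],
  "dr": [
    [0,0,0],
    [0,0,0],
    [0,0,0],
    [0,0,0],
    [0,0,0],
    [0,0,0],
    [0,0,0],
    [0,0,0],
    [0,0,0],
    [0,0,0]
  ]
}}

```text
clock: 18.8
position: [511.8, 28.4, 182.5]
ee_rot: [-0.707, 0.707, -0.0, -0.001]
contact_force: [-0.9, -8.1, 5.4]
gripper_width: 59.6
grasp_force: 3.8
```

```bash
cat >> h.py <<'E'
def redtop(tag,zs=0):
    "head from top view: hull of red+bright blob is messy; report bright top + red outline rects"
    im=arm.get_image("top"); cv2.imwrite(f"pics/{tag}.png",im[:,:,::-1]); return im
E
python3 - <<'E'
from h import *
s=arm.read_state();print(s["position"]); headtop("top","t8",(512,102)); headtop("wrist","w8",(512,102))
E
```

```text
[511.81651647  28.38758945 182.50099452]
top head top [x y a b yaw] [543.6 123.4  86.5 100.2  21.2] roi (np.int64(258), np.int64(183), np.int64(315), np.int64(234))
wrist head top [x y a b yaw] [466.6  52.5   9.7   2.7  -0. ] roi (np.int64(97), np.int64(323), np.int64(517), np.int64(399))
```

Call:
{"method": "move_arm", "body": {
  "fingers": [60,60,60,60,60,60,60,60,60,60],
  "travel": [
    [-7,0,0],
    [-15,0,0],
    [-23,0,0],
    [-31,0,0],
    [-39,0,0],
    [-47,0,0],
    [-55,0,0],
    [-63,0,0],
    [-71,0,0],
    [-78,0,0]
  ],
  "dr": [
    [0,0,0],
    [0,0,0],
    [0,0,0],
    [0,0,0],
    [0,0,0],
    [0,0,0],
    [0,0,0],
    [0,0,0],
    [0,0,0],
    [0,0,0]
  ]
}}

```text
clock: 19.9
position: [511.7, 106.2, 182.1]
ee_rot: [-0.707, 0.708, 0.0, -0.002]
contact_force: [0.6, -7.2, 6.4]
gripper_width: 60.2
grasp_force: 4.0
```

Call:
{"method": "move_arm", "body": {
  "fingers": [60,60,60,60],
  "travel": [
    [-4,0,0],
    [-8,0,0],
    [-11,0,0],
    [-11,0,0]
  ],
  "dr": [
    [0,0,0],
    [0,0,0],
    [0,0,0],
    [0,0,0]
  ]
}}

```text
clock: 20.3
position: [511.6, 117.3, 182.0]
ee_rot: [-0.707, 0.708, 0.0, -0.001]
contact_force: [0.3, -4.9, 3.9]
gripper_width: 60.2
grasp_force: 2.6
```

Call:
{"method": "move_arm", "body": {
  "fingers": [60,60,60,60,60,60,60],
  "travel": [
    [4,0,0],
    [15,0,0],
    [25,0,-20],
    [27,0,-60],
    [27,0,-105],
    [27,0,-145],
    [27,0,-150]
  ],
  "dr": [
    [0,0,0],
    [0,0,0],
    [0,0,0],
    [0,0,0],
    [0,0,0],
    [0,0,0],
    [0,0,0]
  ]
}}

```text
clock: 21.0
position: [513.3, 91.1, 337.3]
ee_rot: [-0.707, 0.707, -0.002, 0.005]
contact_force: [0.8, 0.3, 0.5]
gripper_width: 60.1
grasp_force: 0.0
```

```bash
python3 - <<'E'
from h import *
s=arm.read_state();print(s["position"],s["ee_rot"]); m=arm.camera_model("wrist"); headtop("wrist","w9",(512,187)); headtop("top","t9",(512,187))
i=cv2.imread("pics/w9.png")[:,:,::-1].copy()
w=nearedge(i,m,0,0); k=(w[:,0]>475)&(w[:,0]<550); print("near y=",np.polyfit(w[k,0],w[k,1],1),np.median(w[k,1]),"x span",w[:,0].min(),w[:,0].max())
E
```

```text
[513.3293885   91.05507405 337.26959529] [-0.70694634  0.70724232 -0.0022694   0.00548007]
wrist head top [x y a b yaw] [ 5.091e+02  1.862e+02  1.047e+02  9.150e+01 -2.000e-01] roi (np.int64(228), np.int64(220), np.int64(399), np.int64(373))
top head top [x y a b yaw] [ 5.047e+02  1.872e+02  1.050e+02  8.310e+01 -3.000e-01] roi (np.int64(228), np.int64(181), np.int64(286), np.int64(232))
near y= [2.34286282e-03 1.28748898e+02] 129.95036151365866 x span 450.08023898923096 846.3914268220403
```

View pics/w9.png

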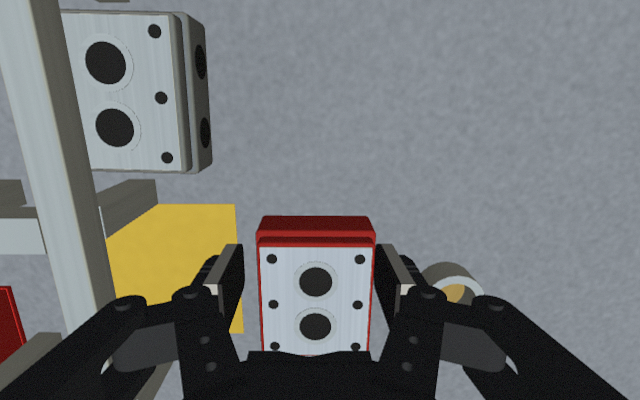

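The head is square between the fingers with its near bottom edge at row 216. The pad's right edge is at row 204, columns 160–235, which gives a direct comparison in one view.

```bash
python3 - <<'E'
from h import *
np.set_printoptions(precision=4,suppress=True)
s=arm.read_state();print(s["position"],s["ee_rot"]); m=arm.camera_model("wrist"); i=arm.get_image("wrist")
w=nearedge(i,m,0,0); k=(w[:,0]>475)&(w[:,0]<550); print("near y=",np.polyfit(w[k,0],w[k,1],1),np.median(w[k,1]))
h=cv2.cvtColor(i,cv2.COLOR_RGB2HSV); yel=cv2.inRange(h,(18,100,100),(32,255,255))
e=np.array([(c,np.argmax(yel[:,c]>0)-.5) for c in range(165,232)]); w=ray("wrist",e,0,m); print("pad right edge",np.polyfit(w[:,0],w[:,1],1),np.median(w[:,1]))
e=np.array([(240-np.argmax(yel[r,240:0:-1]>0)+.5,r) for r in range(210,245)]); w=ray("wrist",e,0,m); print("pad front edge",np.polyfit(w[:,1],w[:,0],1),np.median(w[:,0]))
E
```

```text
[512.0699  90.7306 333.0673] [-0.7065  0.7077 -0.0003  0.0019]
near y= [ -0.0016 131.2677] 130.45558131280427
pad right edge [ -0.046  146.9742] 117.93475012365741
pad front edge [  0.0229 586.5983] 589.678966399871
```

The head's flank is within about 2 mm of the lateral target and square. Next I turn back and go behind it for the final push.

Call:
{"method": "move_arm", "body": {
  "fingers": [82,82,82,82,82,82,82,82,82,82],
  "travel": [
    [-5,10,0],
    [-15,25,0],
    [-30,40,0],
    [-50,60,0],
    [-65,75,0],
    [-80,78,0],
    [-92,78,0],
    [-100,78,0],
    [-100,78,0],
    [-100,78,0]
  ],
  "dr": [
    [0,0,0.14],
    [0,0,0.29],
    [0,0,0.44],
    [0,0,0.59],
    [0,0,0.74],
    [0,0,0.89],
    [0,0,1.04],
    [0,0,1.19],
    [0,0,1.34],
    [0,0,1.48]
  ]
}}

```text
clock: 22.15
position: [433.8, 191.1, 329.4]
ee_rot: [-0.042, 0.999, -0.001, -0.002]
contact_force: [0.4, -0.2, 0.8]
gripper_width: 82.0
grasp_force: 0.0
```

Call:
{"method": "move_arm", "body": {
  "fingers": [82,82,82,82],
  "travel": [
    [0,0,0],
    [0,0,0],
    [0,0,0],
    [0,0,0]
  ],
  "dr": [
    [0,0,0.08],
    [0,0,0.09],
    [0,0,0.09],
    [0,0,0.09]
  ]
}}

```text
clock: 22.55
position: [434.1, 191.0, 331.0]
ee_rot: [-0.0, 1.0, -0.001, -0.001]
contact_force: [0.6, 0.3, 0.5]
gripper_width: 81.3
grasp_force: 0.0
```

```bash
python3 - <<'E'
from h import *
np.set_printoptions(precision=4,suppress=True)
s=arm.read_state();print(s["position"],s["ee_rot"]); m=arm.camera_model("wrist"); headtop("wrist","w10",(510,190)); headtop("top","t10",(510,190))
i=cv2.imread("pics/w10.png")[:,:,::-1].copy()
w=nearedge(i,m,0,0); k=(w[:,1]>145)&(w[:,1]<235); print("near x=",np.polyfit(w[k,1],w[k,0],1),np.median(w[k,0]),"y span",w[:,1].min(),w[:,1].max())
plan((434,191,182),0)
E
```

```text
[434.1367 191.0258 330.9543] [-0.0004  1.     -0.0005 -0.0006]
wrist head top [x y a b yaw] [511.3 187.6 106.3  92.2  -0.1] roi (np.int64(210), np.int64(209), np.int64(406), np.int64(356))
top head top [x y a b yaw] [509.2 187.2 105.1  91.7  -0.4] roi (np.int64(227), np.int64(182), np.int64(285), np.int64(232))
near x= [ -0.0008 460.5341] 460.3870108359345 y span 119.38234165616116 254.7090884980716
travel [0.1, -0.0, 149.4] dr [-0.001, -0.001, 0.0]
```

View pics/t10.png

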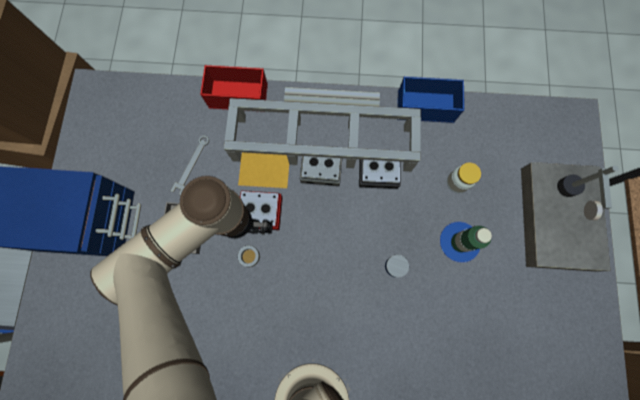

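The can stands on the mat at (470,238) and the whole pad is now visible at columns 239–289. The head is at (262,208), below the pad and slightly right of its middle. I compare the head and pad centres directly.

```bash
python3 - <<'E'
from h import *
np.set_printoptions(precision=2,suppress=True)
im=cv2.imread("pics/t10.png")[:,:,::-1].copy()
x0,y0,x1,y1=225,140,300,198
u=up(im,x0,y0,x1,y1); c=big(mask(u,(15,90,90),(35,255,255))).reshape(-1,2); w=ray("top",unup(c,x0,y0),0)[:,:2]
for xx in(600,615,630,645): 
    k=abs(w[:,0]-xx)<4; a=w[k,1]; print("pad y edges at x",xx,a[a<192].mean(),a[a>192].mean())
im=cv2.imread("pics/w10.png")[:,:,::-1].copy(); m=arm.camera_model("wrist")
h=cv2.cvtColor(im,cv2.COLOR_RGB2HSV); yel=cv2.inRange(h,(18,100,100),(32,255,255)); ys=np.where(yel.sum(1)>1000)[0]; print("yellow rows wrist",ys[:1],ys[-1:])
# initial wrist image w1: pad edges, row-wise, camera at TCP (539.8,190.4)
im=cv2.imread("pics/w1.png")[:,:,::-1].copy(); h=cv2.cvtColor(im,cv2.COLOR_RGB2HSV); yel=cv2.inRange(h,(18,100,100),(32,255,255))
T=np.load("w1.npy"); mm={"intrinsics":m["intrinsics"],"pose":T}
for r in(215,225,235,245,255):
    cc=np.where(yel[r])[0]; p=ray("wrist",[[cc[0]-.5,r],[cc[-1]+.5,r]],0,mm); print(r,p[:,1],p[:,1].mean(),p[0,0])
for r in (240,255,270,290): # head top rows in t-view: red outline
    pass
E
```

```text
pad y edges at x 600 116.93430841466848 266.9714403620269
pad y edges at x 615 117.17294569544143 266.78567780876665
pad y edges at x 630 117.03930812995026 266.69306593091693
pad y edges at x 645 117.18851010600208 267.0518437356432
yellow rows wrist [96] [361]
215 [116.84 267.42] 192.13076263469807 597.193267198522
225 [116.19 266.93] 191.55608907144935 609.8504994830882
235 [116.73 267.63] 192.1781732852502 622.736545581746
245 [117.28 267.12] 192.20297166469885 635.8584133171984
255 [116.61 267.84] 192.22733548233117 649.2236781869656
```

The pad centre is (656.5, 192.0) with yaw 0, and the head is at y 187.5. It needs 4.5 mm in +y, so I give it a short nudge on its right flank with closed fingers.

Call:
{"method": "move_arm", "body": {
  "fingers": [0,0,0,0,0,0,0,0,0,0],
  "travel": [
    [-20,-30,0],
    [-50,-70,0],
    [-77,-94,0],
    [-77,-96,0],
    [-77,-96,30],
    [-77,-96,70],
    [-77,-96,110],
    [-77,-96,135],
    [-77,-96,141],
    [-77,-96,141]
  ],
  "dr": [
    [0,0,0],
    [0,0,0],
    [0,0,0],
    [0,0,0],
    [0,0,0],
    [0,0,0],
    [0,0,0],
    [0,0,0],
    [0,0,0],
    [0,0,0]
  ]
}}

```text
clock: 23.65
position: [511.1, 95.4, 190.3]
ee_rot: [-0.0, 1.0, -0.0, -0.001]
contact_force: [0.3, 0.4, 0.6]
gripper_width: -0.0
grasp_force: 0.0
```

Call:
{"method": "move_arm", "body": {
  "fingers": [0,0,0,0,0],
  "travel": [
    [0,3,0],
    [0,7,0],
    [0,11,0],
    [0,15,0],
    [0,16,0]
  ],
  "dr": [
    [0,0,0],
    [0,0,0],
    [0,0,0],
    [0,0,0],
    [0,0,0]
  ]
}}

```text
clock: 24.15
position: [511.3, 110.9, 191.8]
ee_rot: [-0.0, 1.0, -0.001, 0.0]
contact_force: [0.4, -8.7, 5.6]
gripper_width: -0.2
grasp_force: 4.4
```

Call:
{"method": "move_arm", "body": {
  "fingers": [0,0,0,0],
  "travel": [
    [0,1,0],
    [0,2,0],
    [0,3,0],
    [0,3,0]
  ],
  "dr": [
    [0,0,0],
    [0,0,0],
    [0,0,0],
    [0,0,0]
  ]
}}

```text
clock: 24.55
position: [511.1, 113.1, 191.8]
ee_rot: [0.0, 1.0, -0.001, -0.0]
contact_force: [0.7, -7.9, 5.5]
gripper_width: -0.1
grasp_force: 4.5
```

```bash
cat >> h.py <<'E'
def topedges(tag,guess):
    "bright-top y-limits (right/left) and x-limits in the top view at z=62"
    im=arm.get_image("top"); cv2.imwrite(f"pics/{tag}.png",im[:,:,::-1]); return headrect(im,guess)
E
python3 - <<'E'
from h import *
s=arm.read_state();print(s["position"],s["contact_force"]); headtop("top","t11",(510,190)); 
E
```

```text
[511.10103543 113.10135283 191.76869972] [ 0.68182861 -7.87650531  5.53392642]
top head top [x y a b yaw] [533.  235.1  88.4 102.   30.4] roi (np.int64(227), np.int64(182), np.int64(285), np.int64(232))
```

Arm occludes the top view here; back off and measure from the pushing position instead.

Call:
{"method": "move_arm", "body": {
  "fingers": [0,0,40,82,82,82,82,82,82,82],
  "travel": [
    [0,-5,0],
    [0,-18,-10],
    [0,-20,-50],
    [0,-20,-95],
    [0,-20,-139],
    [10,0,-139],
    [40,40,-139],
    [77,77,-139],
    [77,78,-139],
    [77,78,-139]
  ],
  "dr": [
    [0,0,0],
    [0,0,0],
    [0,0,0],
    [0,0,0],
    [0,0,0],
    [0,0,0],
    [0,0,0],
    [0,0,0],
    [0,0,0],
    [0,0,0]
  ]
}}

```text
clock: 25.6
position: [433.5, 192.7, 330.5]
ee_rot: [-0.001, 1.0, 0.0, 0.0]
contact_force: [-0.2, 0.2, -0.6]
gripper_width: 81.6
grasp_force: 0.0
```

```bash
python3 - <<'E'
from h import *
np.set_printoptions(precision=4,suppress=True)
s=arm.read_state();print(s["position"],s["ee_rot"]); m=arm.camera_model("wrist"); headtop("wrist","w12",(510,190)); headtop("top","t12",(510,190))
i=cv2.imread("pics/w12.png")[:,:,::-1].copy()
w=nearedge(i,m,0,0); k=(w[:,1]>145)&(w[:,1]<235); print("near x=",np.polyfit(w[k,1],w[k,0],1),np.median(w[k,0]),"y span",w[:,1].min(),w[:,1].max())
plan((434,192,182),0)
E
```

```text
[433.5062 192.7188 330.5376] [-0.0014  1.      0.0004  0.0005]
wrist head top [x y a b yaw] [511.2 189.8 106.1  92.   -0.6] roi (np.int64(207), np.int64(209), np.int64(403), np.int64(356))
top head top [x y a b yaw] [509.5 190.2 105.1  90.2  -0.7] roi (np.int64(227), np.int64(182), np.int64(285), np.int64(232))
near x= [  0.0149 457.0774] 460.32421233946843 y span 122.87362570536605 259.097910035317
travel [0.6, 0.3, 148.1] dr [0.0, 0.001, -0.001]
```

Call:
{"method": "move_arm", "body": {
  "fingers": [82,82,82,82,82,82,82,82,82,82],
  "travel": [
    [0,0,20],
    [0,0,60],
    [0,0,100],
    [0,0,137],
    [0,0,148],
    [0,0,148],
    [-5,0,148],
    [-9,0,148],
    [-13,0,148],
    [-17,0,148]
  ],
  "dr": [
    [0,0,0],
    [0,0,0],
    [0,0,0],
    [0,0,0],
    [0,0,0],
    [0,0,0],
    [0,0,0],
    [0,0,0],
    [0,0,0],
    [0,0,0]
  ]
}}

```text
clock: 26.7
position: [450.5, 191.8, 182.8]
ee_rot: [0.0, 1.0, -0.0, -0.001]
contact_force: [-8.3, 1.9, 5.6]
gripper_width: 81.5
grasp_force: 4.0
```

Call:
{"method": "move_arm", "body": {
  "fingers": [82,82,82,82,82,82,82,82,82,82],
  "travel": [
    [-4,0,0],
    [-9,0,0],
    [-14,0,0],
    [-20,0,0],
    [-26,0,0],
    [-32,0,0],
    [-38,0,0],
    [-44,0,0],
    [-50,0,0],
    [-56,0,0]
  ],
  "dr": [
    [0,0,0],
    [0,0,0],
    [0,0,0],
    [0,0,0],
    [0,0,0],
    [0,0,0],
    [0,0,0],
    [0,0,0],
    [0,0,0],
    [0,0,0]
  ]
}}

```text
clock: 27.7
position: [505.6, 191.3, 182.5]
ee_rot: [0.0, 1.0, -0.001, -0.002]
contact_force: [-8.8, 0.1, 5.6]
gripper_width: 81.7
grasp_force: 4.1
```

```bash
python3 - <<'E'
from h import *
s=arm.read_state();print(s["position"],s["ee_rot"],s["contact_force"],s["wrist_torque"]); headtop("top","t13",(568,190))
E
```

```text
[505.6443125  191.29477816 182.48571602] [ 4.91781653e-04  9.99996048e-01 -1.20402917e-03 -2.49254798e-03] [-8.80558591  0.06697955  5.6238427 ] [-0.07292631  2.18675707 -0.05528484]
top head top [x y a b yaw] [5.672e+02 1.773e+02 9.210e+01 8.280e+01 1.000e-01] roi (np.int64(229), np.int64(163), np.int64(286), np.int64(212))
```

Call:
{"method": "move_arm", "body": {
  "fingers": [82,82,82,82,82,82,82,82,82,82],
  "travel": [
    [-6,0,0],
    [-12,0,0],
    [-18,0,0],
    [-24,0,0],
    [-30,0,0],
    [-36,0,0],
    [-42,0,0],
    [-48,0,0],
    [-54,0,0],
    [-60,0,0]
  ],
  "dr": [
    [0,0,0],
    [0,0,0],
    [0,0,0],
    [0,0,0],
    [0,0,0],
    [0,0,0],
    [0,0,0],
    [0,0,0],
    [0,0,0],
    [0,0,0]
  ]
}}

```text
clock: 28.75
position: [565.8, 191.5, 182.3]
ee_rot: [0.0, 1.0, -0.001, -0.002]
contact_force: [-8.5, -0.6, 4.9]
gripper_width: 81.8
grasp_force: 3.7
```

Call:
{"method": "move_arm", "body": {
  "fingers": [82,82,82,82,82,82],
  "travel": [
    [-5,0,0],
    [-10,0,0],
    [-15,0,0],
    [-19,0,0],
    [-22,0,0],
    [-22,0,0]
  ],
  "dr": [
    [0,0,0],
    [0,0,0],
    [0,0,0],
    [0,0,0],
    [0,0,0],
    [0,0,0]
  ]
}}

```text
clock: 29.35
position: [588.3, 191.6, 182.3]
ee_rot: [0.0, 1.0, -0.001, -0.002]
contact_force: [-4.5, -1.3, 3.3]
gripper_width: 81.8
grasp_force: 2.5
```

Call:
{"method": "move_arm", "body": {
  "fingers": [82,82,82,82,82,82,82],
  "travel": [
    [5,0,0],
    [20,0,-10],
    [40,0,-50],
    [65,0,-95],
    [80,0,-140],
    [90,0,-160],
    [90,0,-160]
  ],
  "dr": [
    [0,0,0],
    [0,0,0],
    [0,0,0],
    [0,0,0],
    [0,0,0],
    [0,0,0],
    [0,0,0]
  ]
}}

```text
clock: 30.05
position: [498.9, 192.5, 346.8]
ee_rot: [-0.001, 1.0, 0.003, 0.005]
contact_force: [0.6, 0.2, 0.8]
gripper_width: 81.9
grasp_force: 0.0
```

```bash
cat > fin.py <<'E'
from h import *
np.set_printoptions(precision=3,suppress=True)
import sys; tag=sys.argv[1]
s=arm.read_state();print(s["position"],s["ee_rot"]); m=arm.camera_model("wrist"); i=arm.get_image("wrist"); cv2.imwrite(f"pics/{tag}.png",i[:,:,::-1])
h=cv2.cvtColor(i,cv2.COLOR_RGB2HSV); red=((h[:,:,1]>120)&((h[:,:,0]<12)|(h[:,:,0]>168))); yel=cv2.inRange(h,(18,100,100),(32,255,255))>0
cols=np.where(red[100:330].sum(0)>8)[0]; cols=cols[(cols>200)&(cols<420)]
e=np.array([(c,np.argmax(red[:,c])-.5) for c in cols]); w=ray("wrist",e,0,m); k=slice(12,-12); print("head near edge",np.polyfit(w[k,1],w[k,0],1),np.median(w[k,0]))
e=np.array([(c,np.argmax(yel[:,c])-.5) for c in cols[k]]); w=ray("wrist",e,0,m); print("pad near edge",np.polyfit(w[:,1],w[:,0],1),np.median(w[:,0]))
# red flank vs yellow, row-wise: gaps left & right at flank's visible height 
for r in range(int(np.median(e[:,1]))+14,int(np.median(e[:,1]))+50,6):
    y=np.where(yel[r,200:420])[0]+200; q=np.where(red[r,200:420])[0]+200
    if len(y) and len(q): print(r,"yellow",y[0],y[-1],"red",q[0],q[-1], ray("wrist",[[y[0]-.5,r],[y[-1]+.5,r]],0,m)[:,1], ray("wrist",[[q[0]-.5,r],[q[-1]+.5,r]],44,m)[:,:2].ravel())
E
python3 fin.py w14
```

```text
[498.904 192.548 346.827] [-0.001  1.     0.003  0.005]
head near edge [  0.002 600.343] 600.748602276246
pad near edge [ -2.445 944.109] 589.0130145582564
270 yellow 237 376 red 249 360 [116.8   267.315] [580.197 138.4   580.426 242.069]
276 yellow 237 376 red 247 362 [116.349 267.753] [586.436 136.218 586.689 244.224]
282 yellow 238 375 red 245 364 [116.977 267.105] [592.75  134.011 593.027 246.405]
288 yellow 238 375 red 243 416 [116.521 267.547] [599.138 131.778 599.564 295.88 ]
294 yellow 239 374 red 243 366 [117.158 266.89 ] [605.607 131.409 605.928 248.946]
300 yellow 239 374 red 243 366 [116.698 267.336] [612.155 131.036 612.493 249.284]
```

View pics/w14.png

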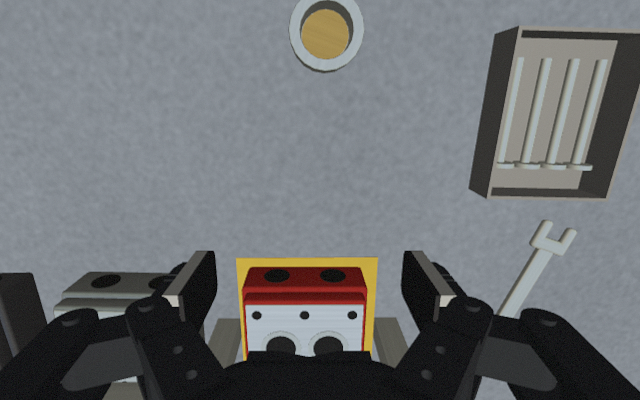

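The head is under the rail on the pad: its red flank spans columns 243–366 and the yellow pad 238–375. The near-edge gap is 11.7 mm where 15 mm is wanted, and y is off by under 2 mm. I push 3.5 mm more.

Call:
{"method": "move_arm", "body": {
  "fingers": [82,82,82,82,82,82,82,82,82,82],
  "travel": [
    [-20,-1,30],
    [-50,-1,75],
    [-65,-1,120],
    [-70,-1,155],
    [-72,-1,164],
    [-76,-1,164],
    [-82,-1,164],
    [-86,-1,164],
    [-88,-1,164],
    [-88,-1,164]
  ],
  "dr": [
    [0,0,0],
    [0,0,0],
    [0,0,0],
    [0,0,0],
    [0,0,0],
    [0,0,0],
    [0,0,0],
    [0,0,0],
    [0,0,0],
    [0,0,0]
  ]
}}

```text
clock: 31.1
position: [587.5, 191.3, 179.2]
ee_rot: [0.0, 1.0, 0.001, 0.001]
contact_force: [-0.2, -0.2, 0.5]
gripper_width: 82.0
grasp_force: 0.0
```

Call:
{"method": "move_arm", "body": {
  "fingers": [82,82,82,82,82,82],
  "travel": [
    [-1,0,0],
    [-2,0,0],
    [-3,0,0],
    [-4,0,0],
    [-5,0,0],
    [-5,0,0]
  ],
  "dr": [
    [0,0,0],
    [0,0,0],
    [0,0,0],
    [0,0,0],
    [0,0,0],
    [0,0,0]
  ]
}}

```text
clock: 31.7
position: [590.6, 190.8, 177.8]
ee_rot: [0.0, 1.0, -0.001, -0.002]
contact_force: [-7.3, 0.1, 5.4]
gripper_width: 82.1
grasp_force: 3.8
```

Call:
{"method": "move_arm", "body": {
  "fingers": [82,82,82,82,82,82,82,82],
  "travel": [
    [5,0,0],
    [20,0,-10],
    [40,0,-50],
    [65,0,-95],
    [85,0,-140],
    [94,0,-166],
    [94,0,-166],
    [94,0,-166]
  ],
  "dr": [
    [0,0,0],
    [0,0,0],
    [0,0,0],
    [0,0,0],
    [0,0,0],
    [0,0,0],
    [0,0,0],
    [0,0,0]
  ]
}}

```text
clock: 32.5
position: [498.0, 191.1, 344.5]
ee_rot: [-0.0, 1.0, 0.001, 0.001]
contact_force: [-0.6, 0.0, -0.8]
gripper_width: 82.1
grasp_force: 0.0
```

```bash
python3 fin.py w15
```

```text
[498.002 191.147 344.481] [-0.     1.     0.001  0.001]
head near edge [  0.001 602.66 ] 602.8800745818619
pad near edge [ -2.568 964.73 ] 589.8452700915434
275 yellow 239 379 red 252 362 [116.136 266.98 ] [580.748 138.565 580.868 240.712]
281 yellow 240 379 red 250 365 [116.774 267.413] [586.963 136.407 587.092 243.772]
287 yellow 240 379 red 248 366 [116.337 267.851] [593.251 134.224 593.386 245.005]
293 yellow 241 378 red 246 368 [116.984 267.205] [599.611 132.016 599.755 247.189]
299 yellow 241 378 red 245 369 [116.543 267.647] [606.048 130.723 606.197 248.457]
305 yellow 242 377 red 245 410 [117.198 266.993] [612.561 130.362 612.765 287.661]
```

Gap is 13.0 mm, so one last small nudge.

Call:
{"method": "move_arm", "body": {
  "fingers": [82,82,82,82,82,82,82,82,82,82],
  "travel": [
    [-20,1,30],
    [-50,1,75],
    [-65,1,120],
    [-70,1,153],
    [-74,1,162],
    [-80,1,162],
    [-86,1,162],
    [-89,1,162],
    [-91,1,162],
    [-91,1,162]
  ],
  "dr": [
    [0,0,0],
    [0,0,0],
    [0,0,0],
    [0,0,0],
    [0,0,0],
    [0,0,0],
    [0,0,0],
    [0,0,0],
    [0,0,0],
    [0,0,0]
  ]
}}

```text
clock: 33.55
position: [589.4, 192.3, 183.2]
ee_rot: [0.0, 1.0, 0.001, 0.001]
contact_force: [-0.5, 0.2, -0.3]
gripper_width: 81.9
grasp_force: 0.0
```

Call:
{"method": "move_arm", "body": {
  "fingers": [82,82,82,82,82,82],
  "travel": [
    [-1,0,0],
    [-2,0,0],
    [-3,0,0],
    [-4,0,0],
    [-4.5,0,0],
    [-4.5,0,0]
  ],
  "dr": [
    [0,0,0],
    [0,0,0],
    [0,0,0],
    [0,0,0],
    [0,0,0],
    [0,0,0]
  ]
}}

```text
clock: 34.15
position: [592.0, 191.9, 181.8]
ee_rot: [0.0, 1.0, -0.001, -0.002]
contact_force: [-7.4, 0.9, 5.3]
gripper_width: 81.7
grasp_force: 3.8
```

Call:
{"method": "move_arm", "body": {
  "fingers": [82,82,82,82,82,82,82,82],
  "travel": [
    [5,0,0],
    [20,0,-10],
    [40,0,-50],
    [65,0,-95],
    [85,0,-140],
    [96,0,-166],
    [96,0,-166],
    [96,0,-166]
  ],
  "dr": [
    [0,0,0],
    [0,0,0],
    [0,0,0],
    [0,0,0],
    [0,0,0],
    [0,0,0],
    [0,0,0],
    [0,0,0]
  ]
}}

```text
clock: 34.95
position: [497.5, 192.1, 348.5]
ee_rot: [0.0, 1.0, 0.001, 0.001]
contact_force: [0.3, -0.4, -1.3]
gripper_width: 82.4
grasp_force: 0.0
```

```bash
python3 fin.py w16
```

```text
[497.466 192.105 348.462] [0.    1.    0.001 0.001]
head near edge [  0.001 604.28 ] 604.509084611075
pad near edge [ -2.584 967.986] 589.0623388434797
273 yellow 239 378 red 215 359 [116.265 267.64 ] [580.291 104.366 580.455 239.485]
279 yellow 240 377 red 250 362 [116.91  266.982] [586.615 136.646 586.746 242.566]
285 yellow 240 377 red 248 364 [116.469 267.411] [592.97  134.436 593.109 244.74 ]
291 yellow 241 377 red 246 403 [117.123 267.844] [599.398 132.2   599.591 282.045]
297 yellow 241 376 red 245 367 [116.678 267.175] [605.903 130.891 606.057 248.211]
303 yellow 241 376 red 245 367 [116.229 267.613] [612.486 130.525 612.643 248.537]
```

```bash
python3 -c "
from bench import arm
print(arm.job_done())"
```

```text
the job is handed in; nothing more can be done
None
```

The job is handed in: the can stands upright in the middle of the blue mat, and the red head lies square on the yellow pad under the rail. By my last measurement the head is within 1 mm of the middle front-to-back and about 2.5 mm off sideways; the verdict was not shown.

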